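Lay out the blood-grouping station

TASK

Lay out the blood-grouping station around the green-edged white test tile, with left, right and behind as seen by the robot, in this order: stand the white pot on the desk behind the tile, centred on the long edge away from the robot, then put the red lid on the pot, then stand the blue bottle off the tile's left end, then the yellow bottle off its right end, both in line with the middle of the tile. Leave a gap of about 2 cm between the tile and each of the pot and bottles; set everything down upright and gently, without dropping it, and leave the green bottle and the roll of tape undisturbed in the tray.

Things in the scene. Friction and masses are not known exactly. Their poses are not given: they have to be found in the camera images.
- tile: fixed test tile lying on the desk, green edge, white face with two round wells, 60 (x) x 100 (y) x 8 mm tall; turned up to 0.3 rad. Origin: centre of its underside, on the desk (z = 0); its x axis points away from the robot, across the tile (behind = +x), its y axis runs along its length to the robot's left (left end = +y)
- tray: fixed grey tray on the desk holding all loose things at the start, 220 (x) x 280 (y) mm, rim only 10 mm tall, floor and walls 4 mm thick; turned up to 0.25 rad. Origin: centre of its underside; the six things stand in two rows of three: about 55 mm either side of its middle in x, and at about -90, 0 and 90 mm in y, in any order
- pot: small white open pot, 52 mm outer diameter at the foot and 54 mm at the rim, 45 mm tall, wall 4 mm (opening about 46 mm), floor 5 mm, about 120 g; origin: centre of its underside, z up
- lid: red lid with a black knob, about 40 g: tapered plug (32 mm diameter at the bottom, 40 mm at the top, 8 mm deep) under a disc of 58 mm diameter and 5 mm thickness, over it a round upright knob of 18 mm diameter and 27 mm height; 40 mm tall in all. Origin: centre of the plug's underside, z up; it stands on its plug at the start. On the pot, the disc rests on the rim and the origin lies 37 mm above the pot's underside
- blue_bottle: white round bottle with a blue label and blue cap, 32 mm diameter, 70 mm tall in all, about 50 g, standing upright; origin: centre of its underside, z up. 
- yellow_bottle: white round bottle with a yellow label and yellow cap, 32 mm diameter, 70 mm tall in all, about 50 g, standing upright; origin: centre of its underside, z up. 
- green_bottle: white round bottle with a green label and green cap, 32 mm diameter, 70 mm tall in all, about 50 g, standing upright; origin: centre of its underside, z up. Stays where it is
- tape: roll of brown tape lying flat, 56 mm outer and 36 mm inner diameter, 20 mm tall; stays where it is. Origin: centre of its underside
Mind the look-alikes: they are no part of the job. Leave any orange or purple look-alike of the blue_bottle alone.

How it is judged (in metres and radians):
On the way, in this order (a step that is already met when the one before it is completed fails the run):
1. the pot stands upright and released behind the tile (x of pot in the frame of tile between 0.062 and 0.092 m and y of pot in the frame of tile between -0.015 and 0.015 m and height (world z) of pot between -0.003 and 0.004 m and contact force between pot and the fingers below 0.05 N and linear speed of pot below 0.03 m/s and angle between pot's own z axis and vertical below 0.1 rad), for 0.2 s.
2. the lid is seated level on the pot and released (horizontal distance between lid and pot below 0.007 m and z of lid in the frame of pot between 0.034 and 0.04 m and angle between the z axis of lid and the z axis of pot, either way round below 0.08 rad and contact force between lid and the fingers below 0.05 N and linear speed of lid below 0.03 m/s and angle between lid's own z axis and vertical below 0.1 rad), for 0.2 s.
3. the blue bottle stands upright and released off the left end of the tile (x of blue_bottle in the frame of tile between -0.015 and 0.015 m and y of blue_bottle in the frame of tile between 0.071 and 0.101 m and height (world z) of blue_bottle between -0.003 and 0.004 m and contact force between blue_bottle and the fingers below 0.05 N and linear speed of blue_bottle below 0.03 m/s and angle between blue_bottle's own z axis and vertical below 0.1 rad), for 0.2 s.
4. the yellow bottle stands upright and released off the right end of the tile (x of yellow_bottle in the frame of tile between -0.015 and 0.015 m and y of yellow_bottle in the frame of tile between -0.101 and -0.071 m and height (world z) of yellow_bottle between -0.003 and 0.004 m and contact force between yellow_bottle and the fingers below 0.05 N and linear speed of yellow_bottle below 0.03 m/s and angle between yellow_bottle's own z axis and vertical below 0.1 rad), for 0.2 s.
At the end, for the whole second after the job is handed in: Pot behind the tile, blue bottle off its left end, yellow off its right: upright on the desk, gap to the tile 5 to 35 mm, within 15 mm of its centre line. Lid level on the rim, within 7 mm of the pot's axis. All four released and at rest (all of step 1 and all of step 2 and all of step 3 and all of step 4); the robot touches nothing.
It fails at once if the green bottle was disturbed (moved more than 30 mm, or tipped) (distance of green_bottle from where it was at the start of the episode above 0.03 m or angle between green_bottle's own z axis and vertical above 0.5 rad).
It fails at once if the roll of tape was disturbed (moved more than 30 mm, or tipped) (distance of tape from where it was at the start of the episode above 0.03 m or angle between tape's own z axis and vertical above 0.5 rad).
It fails at once if the pot, the lid or a bottle was dropped (fell freely faster than 0.6 m/s) ((contact force between pot and the fingers below 0.01 N and linear speed of pot above 0.6 m/s) or (contact force between lid and the fingers below 0.01 N and linear speed of lid above 0.6 m/s) or (contact force between blue_bottle and the fingers below 0.01 N and linear speed of blue_bottle above 0.6 m/s) or (contact force between yellow_bottle and the fingers below 0.01 N and linear speed of yellow_bottle above 0.6 m/s)).
It also fails if it takes over 104 s, if anything falls off the work surface, if the arm or the gripper's body presses on something with over 40 N, if the wrist force passes 120 N, or if a joint passes its speed limit or range.

ROBOT

A 7-joint arm with a two-finger parallel gripper is mounted at the origin on the work surface. World frame = base frame: x ahead of the robot, y to its left, z up, the work surface at z = 0. Lengths are in m, angles in degrees, forces in N, time in s.
With the tool pointing down it reaches from about 0.425 to 0.875 m from the base axis. Payload 4.7 kg.
Tool frame: the origin (TCP) lies at the very end of the fingers, on their centre line; the grasp point (between the pads) lies env.hold_point_z behind it (env.hold_point_z is the distance from the TCP to the grasp point, in m); z points along the fingers, y is the line along which they close (so a half turn about z gives the same grasp; the last joint's range is limited). The gripper opens to 87 mm and grips with 3 to 60 N. Pads are 19 mm wide; open, the fingers measure 117 mm over their backs; the gripper's body (75 mm by 190 mm) begins 51 mm behind the grasp point.
Start: joints at [0.808, 18.392, -4.016, 83.108, 1.295, 78.541, -3.26], TCP at [0.65, -0, 0.223] pointing down, gripper open.
Joint ranges: [-163.93, 163.93], [-17.29, 119.83], [-79.2, 71.16], [3.27, 140.29], [-89.18, 269.18], [5.43, 117.66], [-154.24, 154.24]. Speed limits (degrees/s): [147.25, 147.25, 180, 180, 180, 180, 180].

INTERFACE

Orientations are given as [roll, pitch, yaw] about the fixed x, y, z axes, in that order (R = Rz(yaw) Ry(pitch) Rx(roll)).
In Python, from cell import env gives the robot as it stands.
- The arm moves only by the shell command python3 -m jog 'ROWS' [FORCE]. ROWS is JSON, a list of rows, each an object with "dp": the shift along the tool's x, y, z in cm, a list of three; "twist": the turn about the tool's z in degrees; "fingers": the opening, from 0 (shut) to 1 (fully open). A call has 1 to 8 rows; each row is the pose to reach, as a shift and turn from the pose commanded when the call began, along the tool's axes at that moment; what a row does not reach only later rows make up. A row lasts 1/8 s, in which the tool goes at most 62.5 mm and 10.7 degrees, less where a joint would pass 70% of its speed; a pose out of reach is approached as far as the arm can. A call with a gripper value outside its range is refused whole. The fingers move at their own pace and stop on an object; FORCE is the grip in N (left out, the last holds). Time passes only in rows, so rows that repeat a pose let the fingers close. It gives the time, the measured TCP pose, the force, the opening and the grip force at its end, in the units of the state.
- env.get_obs(): the state, without advancing time (a new reading comes with each control period).
- env.read_camera(name): name is "scene" or "side" or "wrist"; returns a dict with "pixels" (480x640x3 uint8, blue, green, red), "depth" (480x640 float32, m along the optical axis (not along the pixel's ray), 0 where there is no reading), "fx", "fy", "cx", "cy" (pixels), "rvec" (rotation vector, rad) and "tvec" (3), from world to camera coordinates, as OpenCV has them. Camera axes: x right, y down, z forward; pixel columns grow to the right and rows downward; lengths in m; the calibration is good to about 2 mm. A picture is of the moment at which its call begins.
- env.sign_off(): hands the job in; it is judged then, once.
The state is a dict: "time_s": time; "qpos": joint angles; "joint_velocities": joint speeds; "effort": joint torques, N m; "tool_pos": TCP position; "tool_rot": TCP orientation; "force": force on the tool from outside, world axes, zero at the start; "wrist_torque": the same for the moment, N m; "grip_width": finger opening in m; "grasp_force": force on a finger pad.
Only numpy, scipy, OpenCV 4.12 (cv2) and the standard library are available. Lean on these libraries where they do the work, as an engineer would, in place of code of your own. Each camera call takes 0.05 s, during which the arm holds its last target. There are 200 camera calls.

## Working session

There is one attempt and no reset: what is moved stays moved. The work goes in short steps, Python scripts to look and compute and a shell command to move; the robot and the scene stay as the last step left them, time stands still between calls to the robot, and variables do not carry over. Pictures are saved under pics/ and viewed, at most 14 in all, crops included, and the job is handed in when it is done.

```bash
ls; mkdir -p pics; python3 - <<'E'
from cell import env
import cv2
o=env.get_obs();print(o['tool_pos'],o['tool_rot'],env.hold_point_z,o['time_s'])
for n in ['scene','side']:
    c=env.read_camera(n);cv2.imwrite(f'pics/{n}0.png',c['pixels'])
    print(n,c['fx'],c['cx'],c['cy'],c['rvec'],c['tvec'])
E
```

```text
pics
[ 6.49449216e-01 -6.13684635e-05  2.21483884e-01] [-1.79892146e+02  6.54949669e-03  9.00005157e+01] 0.0187 0.0
scene 545.2580801904043 324.47792977100096 242.51867689221862 [ 1.7673812   1.6902508  -0.76339104] [-0.02921474 -0.2830447   1.52354919]
side 608.206489427991 322.3255051601789 241.49663791442356 [ 2.22899653 -0.27494249  0.15253248] [-0.46652051  0.09538963  1.0108173 ]
```

View pics/scene0.png

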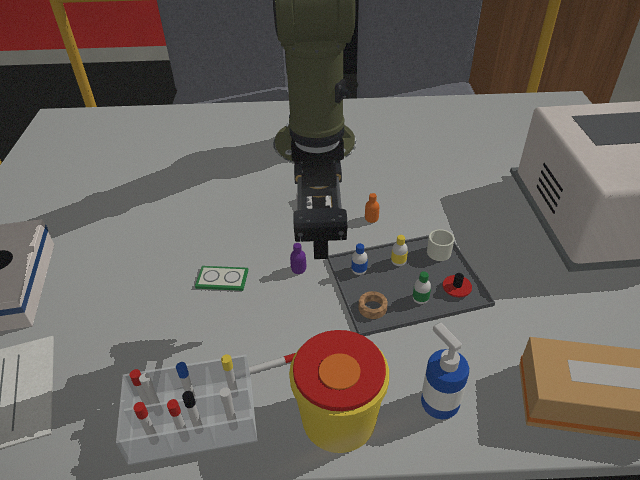

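View pics/side0.png

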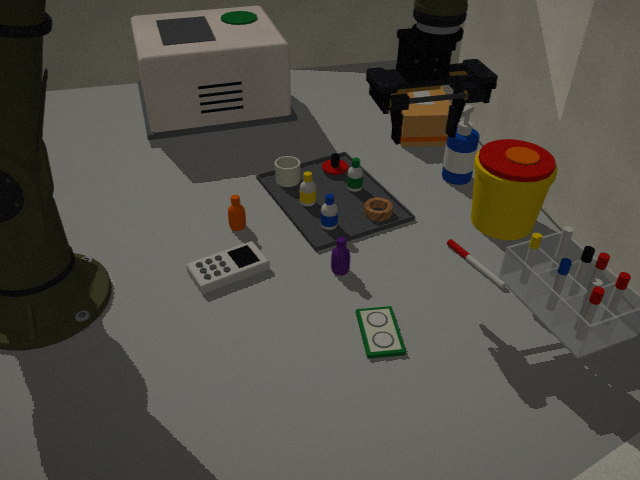

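Scene view: tile (222,278); blue bottle (360,258), yellow (400,250), pot (440,245), green (423,288), lid knob (458,281), tape (373,304). Look-alikes are purple (298,260), orange (372,208), the blue pump bottle (443,385) and the tube caps. By the description, the targets are the ones in the tray.

```bash
cat > h.py <<'E'
import cv2, numpy as np
from cell import env
def cam(n):
    c=env.read_camera(n); R=cv2.Rodrigues(np.array(c['rvec'],float))[0]; t=np.array(c['tvec'],float).ravel()
    v,u=np.mgrid[:480,:640]
    ray=np.dstack([(u-c['cx'])/c['fx'],(v-c['cy'])/c['fy'],np.ones_like(u,float)])
    c['W']=(ray*c['depth'][...,None]-t)@R      # world points from depth
    c['rw']=ray@R; c['o']=-R.T@t
    c['hsv']=cv2.cvtColor(c['pixels'],cv2.COLOR_BGR2HSV)
    return c
def plane(c,u,v,z):
    d=np.array([(u-c['cx'])/c['fx'],(v-c['cy'])/c['fy'],1.])@cv2.Rodrigues(np.array(c['rvec'],float))[0]
    return (c['o']+d*(z-c['o'][2])/d[2])[:2]
def roi(c,x0,y0,x1,y1):
    m=np.zeros((480,640),bool); m[y0:y1,x0:x1]=True; return m
def hue(c,lo,hi,s=90,v=30):
    h=c['hsv']; return (h[...,0]>=lo)&(h[...,0]<=hi)&(h[...,1]>=s)&(h[...,2]>=v)
def tile(c,m):
    cn=max(cv2.findContours(m.astype(np.uint8),cv2.RETR_EXTERNAL,cv2.CHAIN_APPROX_NONE)[0],key=cv2.contourArea)
    P=np.array([plane(c,u,v,.008) for u,v in cn[:,0].astype(float)])
    r=cv2.minAreaRect((P*1000).astype(np.float32)); return r
E
cat > m.py <<'E'
from h import *
R={'scene':dict(blue=(345,240,375,280),yellow=(388,232,412,270),green=(412,270,434,306),pot=(424,228,456,264),lid=(440,270,475,300),tape=(355,288,390,320),tile=(185,255,260,300)),
'side':dict(blue=(318,190,342,232),yellow=(298,168,318,208),green=(346,155,365,193),pot=(272,152,302,190),lid=(320,150,348,176),tape=(362,195,395,223),tile=(345,295,415,365))}
for n in R:
    c=cam(n);W=c['W']; print(n,c['o'].round(2))
    for k,b in R[n].items():
        m=roi(c,*b)
        if k=='tile': print(k,tile(c,m&hue(c,45,85))); continue
        z=W[...,2]; top=np.percentile(z[m],99)
        p=W[m&(z>top-.006)&(c['depth']>0)]
        e=cv2.minEnclosingCircle((p[:,:2]*1000).astype(np.float32))
        print(k,'top',top.round(3),'mean',p[:,:2].mean(0).round(4),'circ',np.round(e[0],1),round(e[1],1),len(p))
E
python3 m.py
```

```text
scene [ 1.32 -0.01  0.82]
blue top 0.074 mean [0.5174 0.0813] circ [516.6  83. ] 9.3 51
yellow top 0.075 mean [0.4956 0.167 ] circ [494.3 168.3] 9.8 47
green top 0.075 mean [0.6029 0.196 ] circ [602.5 196.5] 8.3 56
pot top 0.05 mean [0.4729 0.258 ] circ [472.  256.1] 28.4 163
lid top 0.046 mean [0.5818 0.2716] circ [581.7 270.7] 9.6 57
tape top 0.027 mean [0.6222 0.0994] circ [621.  100.2] 29.2 312
tile ((525.6178588867188, -203.12710571289062), (100.88526916503906, 64.95841217041016), 83.43631744384766)
side [ 0.26 -0.82  0.71]
blue top 0.076 mean [0.5143 0.0762] circ [514.1  77.2] 9.1 48
yellow top 0.075 mean [0.4928 0.1624] circ [492.7 162.7] 10.2 46
green top 0.077 mean [0.5997 0.1921] circ [597.9 193.2] 9.8 35
pot top 0.051 mean [0.4719 0.2502] circ [470.4 222.3] 61.0 176
lid top 0.047 mean [0.5787 0.2668] circ [578.2 267.5] 10.4 36
tape top 0.027 mean [0.6189 0.0938] circ [619.2  95.6] 29.7 263
tile ((520.4805908203125, -208.38525390625), (105.7801513671875, 60.855281829833984), 83.93192291259766)
```

Heights agree with the sizes given (bottle tops 74, pot 49, knob 44, tape 24 mm). The neighbour spacing of about 88 mm fits the tray layout, and the tile's 100x62 mm matches. Averaging the two views gives pot (471,254), lid (580,269), blue (516,80), yellow (494,165) and tile (523,-206) with yaw -6.4°. Next is one close crop to confirm the choice.

```bash
python3 - <<'E'
from h import *
c=cam('scene'); cv2.imwrite('pics/crop.png',cv2.resize(c['pixels'][185:335,280:500],None,fx=3.5,fy=3.5))
for n,u,v in (('purple',298,262),('orange',372,212)): print(n,c['W'][v,u].round(3))
E
```

```text
purple [ 0.519 -0.044  0.037]
orange [0.359 0.124 0.031]
```

View pics/crop.png

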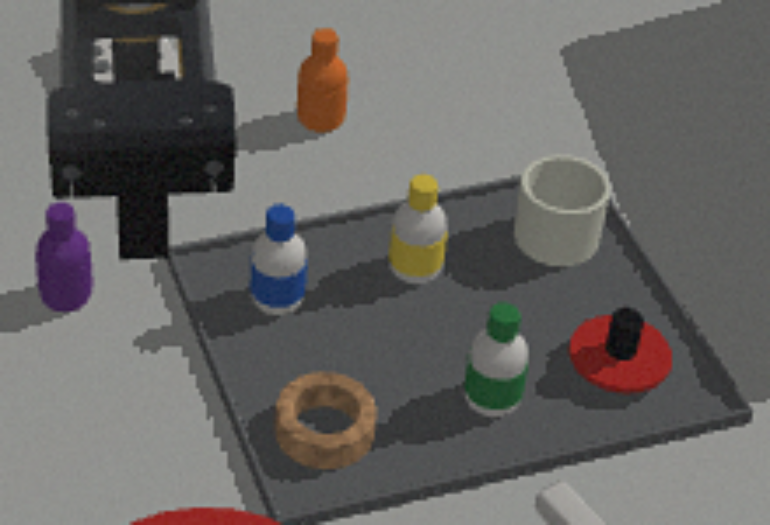

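```bash
python3 -m jog '[{"dp":[4,-3,0],"fingers":1},{"dp":[9,-6.5,0],"fingers":1},{"dp":[14,-10,0],"fingers":1},{"dp":[19,-13.5,0],"fingers":1},{"dp":[23,-16.5,0],"fingers":1},{"dp":[25.4,-17.9,0],"fingers":1},{"dp":[25.4,-17.9,0],"fingers":1},{"dp":[25.4,-17.9,0],"fingers":1}]' 20; python3 - <<'E'
from h import *
c=cam('wrist'); cv2.imwrite('pics/w1.png',c['pixels'])
print(env.get_obs()['tool_pos'],env.get_obs()['force'])
E
```

```text
[ 6.49819616e-01 -3.64143563e-05  2.22211202e-01] [ 0.14131894 -0.23616804 -0.58739834]validation failed for argument at $[0]...
```

View pics/w1.png

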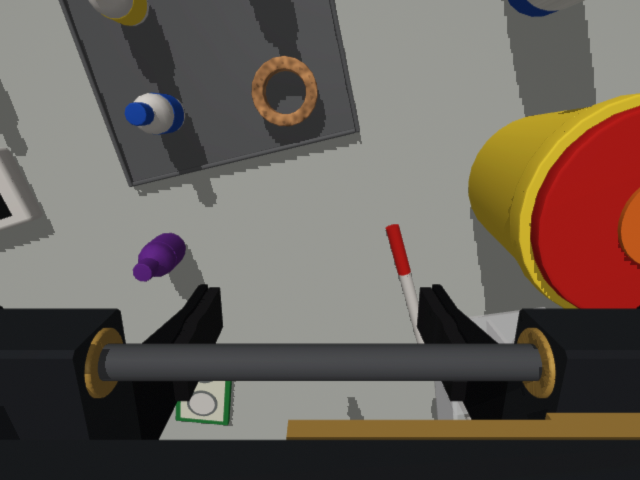

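The crop confirms the blue and yellow bottles, the pot and the red lid in the tray. Orange and purple stand outside it. The wrist view shows blue at (155,113), purple at (160,257) and tape at (285,90). The move was refused, so I'm adding "twist".

```bash
python3 -m jog '[{"dp":[4,-3,0],"twist":0,"fingers":1},{"dp":[9,-6.5,0],"twist":0,"fingers":1},{"dp":[14,-10,0],"twist":0,"fingers":1},{"dp":[19,-13.5,0],"twist":0,"fingers":1},{"dp":[23,-16.5,0],"twist":0,"fingers":1},{"dp":[25.4,-17.9,0],"twist":0,"fingers":1},{"dp":[25.4,-17.9,0],"twist":0,"fingers":1},{"dp":[25.4,-17.9,0],"twist":0,"fingers":1}]' 20; python3 - <<'E'
from h import *
c=cam('wrist'); cv2.imwrite('pics/w2.png',c['pixels'])
print(env.get_obs()['tool_pos'],env.get_obs()['tool_rot'])
E
```

```text
time_s: 1.3
tool_pos: [0.4718, 0.2527, 0.2225]
tool_rot: [180.0, 0.0, 89.9]
force: [0.6, 0.1, -0.1]
grip_width: 0.087
grasp_force: 0.0
[0.47200222 0.25235265 0.22245502] [1.79981351e+02 4.42235419e-02 8.98612744e+01]
```

View pics/w2.png

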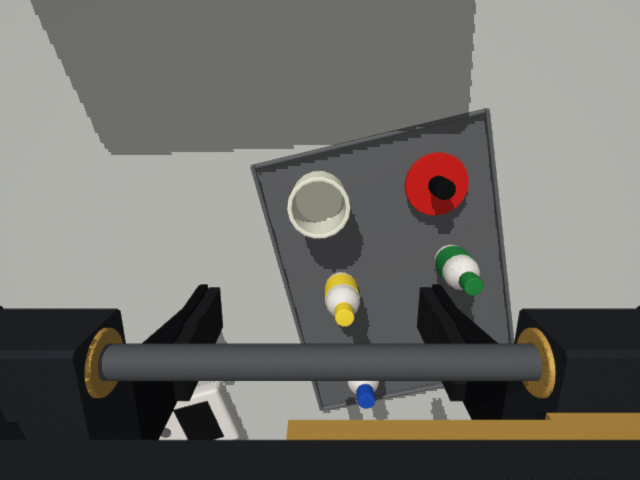

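Wrist view: pot rim at (318,208), lid disc (437,183) with its knob (442,188), yellow cap (344,313) and green (470,285). One refining measurement from here.

```bash
python3 - <<'E'
from h import *
c=cam('wrist');W=c['W'];z=W[...,2]
for k,m in (('pot',roi(c,280,165,358,245)&(z>.043)&(z<.06)),('lid',roi(c,400,148,475,222)&hue(c,0,10,120)&(z>.012)&(z<.022)),('knob',roi(c,400,148,475,222)&(z>.039)&(z<.055)),('yellow',roi(c,325,300,362,330)&(z>.068)&(z<.085))):
    p=W[m]; e=cv2.minEnclosingCircle((p[:,:2]*1000).astype(np.float32)); print(k,p.mean(0).round(4),np.round(e[0],1),round(e[1],1),len(p))
E
```

```text
pot [0.4708 0.258  0.0465] [470.9 257.8] 26.9 912
lid [0.5775 0.2739 0.0151] [578.6 272.1] 29.2 2643
knob [0.5782 0.2729 0.0419] [578.5 272.5] 9.0 332
yellow [0.4929 0.1685 0.0715] [493.  167.7] 8.6 287
```

Radii come out exact (26.9, 29.2 and 9.0 mm), so I'll use these positions. Descending on the pot.

```bash
python3 -m jog '[{"dp":[0.5,-0.1,4],"twist":0,"fingers":1},{"dp":[0.5,-0.1,9],"twist":0,"fingers":1},{"dp":[0.5,-0.1,14],"twist":0,"fingers":1},{"dp":[0.5,-0.1,17],"twist":0,"fingers":1},{"dp":[0.5,-0.1,19],"twist":0,"fingers":1},{"dp":[0.5,-0.1,20.3],"twist":0,"fingers":1},{"dp":[0.5,-0.1,20.7],"twist":0,"fingers":1},{"dp":[0.5,-0.1,20.7],"twist":0,"fingers":1}]' 20
python3 -m jog '[{"dp":[0,0,0],"twist":0,"fingers":0.75},{"dp":[0,0,0],"twist":0,"fingers":0.6},{"dp":[0,0,0],"twist":0,"fingers":0.5},{"dp":[0,0,0],"twist":0,"fingers":0.5},{"dp":[0,0,0],"twist":0,"fingers":0.4},{"dp":[0,0,0],"twist":0,"fingers":0.4},{"dp":[0,0,0],"twist":0,"fingers":0.4},{"dp":[0,0,0],"twist":0,"fingers":0.4}]' 20
```

```text
time_s: 2.4
tool_pos: [0.4706, 0.2589, 0.016]
tool_rot: [180.0, -0.0, 90.0]
force: [-0.3, -0.1, -0.2]
grip_width: 0.0873
grasp_force: 0.0
time_s: 3.4
tool_pos: [0.4702, 0.259, 0.0157]
tool_rot: [180.0, -0.0, 90.0]
force: [-0.2, 0.4, 2.3]
grip_width: 0.0532
grasp_force: 20.0
```

Gripped at 53 mm. Lifting and carrying; weighting the tile toward the scene camera gives (523.5,-202.5), so the pot target is about (600,-211).

```bash
python3 -m jog '[{"dp":[0,0,-1],"twist":0,"fingers":0.4},{"dp":[0,0,-4],"twist":0,"fingers":0.4},{"dp":[0,0,-8],"twist":0,"fingers":0.4},{"dp":[-2,0.5,-12],"twist":0,"fingers":0.4},{"dp":[-6,1.5,-13],"twist":0,"fingers":0.4},{"dp":[-11,3,-13],"twist":0,"fingers":0.4},{"dp":[-16,4.5,-13],"twist":0,"fingers":0.4},{"dp":[-21,6,-13],"twist":0,"fingers":0.4}]' 20
python3 -m jog '[{"dp":[-5,1.4,0],"twist":0,"fingers":0.4},{"dp":[-10,2.8,0],"twist":0,"fingers":0.4},{"dp":[-15,4.2,0],"twist":0,"fingers":0.4},{"dp":[-20,5.6,0],"twist":0,"fingers":0.4},{"dp":[-24,6.7,0],"twist":0,"fingers":0.4},{"dp":[-26,7,0],"twist":0,"fingers":0.4},{"dp":[-26,7,0],"twist":0,"fingers":0.4},{"dp":[-26,7,0],"twist":0,"fingers":0.4}]' 20
```

```text
time_s: 4.4
tool_pos: [0.53, 0.0475, 0.1459]
tool_rot: [180.0, -0.0, 90.0]
force: [1.5, 0.0, -1.7]
grip_width: 0.0531
grasp_force: 20.0
time_s: 5.4
tool_pos: [0.6001, -0.2082, 0.1455]
tool_rot: [-180.0, -0.1, 90.2]
force: [-0.1, 0.3, -1.3]
grip_width: 0.053
grasp_force: 20.0
```

```bash
python3 -m jog '[{"dp":[-0.3,0,4],"twist":0,"fingers":0.4},{"dp":[-0.3,0,8],"twist":0,"fingers":0.4},{"dp":[-0.3,0,11],"twist":0,"fingers":0.4},{"dp":[-0.3,0,12.5],"twist":0,"fingers":0.4},{"dp":[-0.3,0,13],"twist":0,"fingers":0.4},{"dp":[-0.3,0,13.3],"twist":0,"fingers":0.4},{"dp":[-0.3,0,13.4],"twist":0,"fingers":0.4},{"dp":[-0.3,0,13.4],"twist":0,"fingers":0.4}]' 20
```

```text
time_s: 6.4
tool_pos: [0.6005, -0.2143, 0.0124]
tool_rot: [179.9, 0.0, 90.0]
force: [0.8, 0.2, -1.7]
grip_width: 0.0533
grasp_force: 20.0
```

```bash
python3 -m jog '[{"dp":[0,0,0.05],"twist":0,"fingers":0.4},{"dp":[0,0,0.08],"twist":0,"fingers":0.4},{"dp":[0,0,0.08],"twist":0,"fingers":0.4},{"dp":[0,0,0.08],"twist":0,"fingers":0.65},{"dp":[0,0,0.08],"twist":0,"fingers":0.75},{"dp":[0,0,0.08],"twist":0,"fingers":0.8},{"dp":[0,0,0.08],"twist":0,"fingers":0.8},{"dp":[0,0,0.08],"twist":0,"fingers":0.8}]' 20
python3 -m jog '[{"dp":[0,0,-1],"twist":0,"fingers":0.8},{"dp":[0,0,-3],"twist":0,"fingers":0.8},{"dp":[0,0,-6],"twist":0,"fingers":0.8},{"dp":[0,0,-10],"twist":0,"fingers":1},{"dp":[-2,-3,-15],"twist":0,"fingers":1},{"dp":[-4,-4,-20],"twist":0,"fingers":1},{"dp":[-4,-4,-21],"twist":0,"fingers":1},{"dp":[-4,-4,-21],"twist":0,"fingers":1}]' 20
python3 - <<'E'
from h import *
o=env.get_obs();print(o['tool_pos'])
c=cam('wrist'); cv2.imwrite('pics/w3.png',c['pixels'])
E
```

```text
time_s: 7.4
tool_pos: [0.6, -0.214, 0.0107]
tool_rot: [-180.0, -0.0, 90.0]
force: [-0.5, 0.2, 0.1]
grip_width: 0.0695
grasp_force: 0.0
time_s: 8.4
tool_pos: [0.5607, -0.2537, 0.2225]
tool_rot: [179.8, 0.0, 90.0]
force: [0.2, 0.3, -0.3]
grip_width: 0.0872
grasp_force: 0.0
[ 0.56070857 -0.25372674  0.22254483]
```

View pics/w3.png

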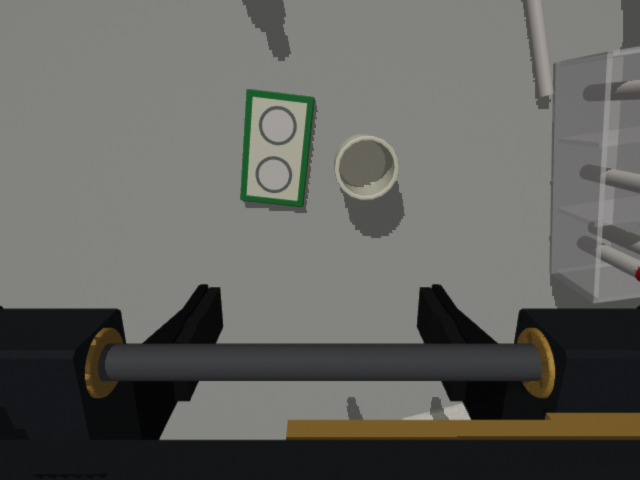

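Tile at (278,148) with the pot standing behind it (to the right in this view) at (366,167). Both are clear, so I'll measure them.

```bash
python3 - <<'E'
from h import *
c=cam('wrist');W=c['W'];z=W[...,2]
r=tile(c,roi(c,225,75,330,220)&hue(c,45,85)); print(r)
m=roi(c,325,125,408,210)&(z>.038)&(z<.056); p=W[m]; e=cv2.minEnclosingCircle((p[:,:2]*1000).astype(np.float32)); print(p.mean(0).round(4),e)
a=np.deg2rad(r[2]); a=a if r[1][0]>r[1][1] else a+np.pi/2; 
if np.sin(a)<0: a+=np.pi
y=np.array([np.cos(a),np.sin(a)]);x=np.array([y[1],-y[0]]);t=np.array(r[0])
d=np.array(e[0])-t; print('pot in tile',d@x,d@y,np.rad2deg(a)-90); print('blue',t+86*y,'yellow',t-86*y)
E
```

```text
((521.6071166992188, -203.83966064453125), (98.93658447265625, 59.31045913696289), 83.49183654785156)
[ 0.6008 -0.2152  0.0426] ((600.2744750976562, -215.43191528320312), 26.87449836730957)
pot in tile 79.47432514227378 -2.6010167581496266 -6.5081634521484375
blue [ 531.35476742 -118.39386903] yellow [ 511.85946598 -289.28545226]
```

Pot in the tile frame is (79,-3) mm, within range. Going for the lid at (578.5,272.5).

```bash
python3 -m jog '[{"dp":[4,0,0],"twist":0,"fingers":1},{"dp":[9,0.3,0],"twist":0,"fingers":1},{"dp":[14,0.5,0],"twist":0,"fingers":1},{"dp":[19,0.7,0],"twist":0,"fingers":1},{"dp":[24,0.8,0],"twist":0,"fingers":1},{"dp":[29,1,0],"twist":0,"fingers":1},{"dp":[34,1.2,0],"twist":0,"fingers":1},{"dp":[39,1.4,0],"twist":0,"fingers":1}]' 20
python3 -m jog '[{"dp":[5,0.1,0],"twist":0,"fingers":1},{"dp":[9,0.2,0],"twist":0,"fingers":1},{"dp":[12,0.3,0],"twist":0,"fingers":1},{"dp":[13.6,0.4,0],"twist":0,"fingers":1},{"dp":[13.6,0.4,0],"twist":0,"fingers":0.8},{"dp":[13.6,0.4,2],"twist":0,"fingers":0.7},{"dp":[13.6,0.4,6],"twist":0,"fingers":0.6},{"dp":[13.6,0.4,10],"twist":0,"fingers":0.6}]' 20

```

```text
time_s: 9.5
tool_pos: [0.5727, 0.1383, 0.2187]
tool_rot: [-179.8, 0.0, 90.1]
force: [1.2, 0.5, -0.3]
grip_width: 0.087
grasp_force: 0.0
time_s: 10.5
tool_pos: [0.5782, 0.2694, 0.1186]
tool_rot: [-180.0, 0.1, 89.8]
force: [0.2, 0.5, -0.2]
grip_width: 0.0567
grasp_force: 0.0
```

```bash
python3 -m jog '[{"dp":[0.3,0,3],"twist":0,"fingers":0.6},{"dp":[0.3,0,6],"twist":0,"fingers":0.6},{"dp":[0.3,0,8],"twist":0,"fingers":0.6},{"dp":[0.3,0,9.2],"twist":0,"fingers":0.6},{"dp":[0.3,0,9.7],"twist":0,"fingers":0.6},{"dp":[0.3,0,9.7],"twist":0,"fingers":0.6},{"dp":[0.3,0,9.7],"twist":0,"fingers":0.6}]' 15; python3 -m jog '[{"dp":[0,0,0],"twist":0,"fingers":0.4},{"dp":[0,0,0],"twist":0,"fingers":0.3},{"dp":[0,0,0],"twist":0,"fingers":0.2},{"dp":[0,0,0],"twist":0,"fingers":0.1},{"dp":[0,0,0],"twist":0,"fingers":0.1},{"dp":[0,0,0],"twist":0,"fingers":0.1},{"dp":[0,0,0],"twist":0,"fingers":0.1}]' 15
```

```text
time_s: 11.38
tool_pos: [0.5787, 0.2754, 0.0248]
tool_rot: [179.9, -0.0, 90.0]
force: [-0.3, -0.5, 0.1]
grip_width: 0.052
grasp_force: 0.0
time_s: 12.25
tool_pos: [0.5781, 0.275, 0.0238]
tool_rot: [180.0, -0.0, 90.0]
force: [-0.2, -0.4, 1.0]
grip_width: 0.0174
grasp_force: 15.0
```

Grip is a bit high and 2.5 mm off in y. I'll reopen and correct.

```bash
python3 -m jog '[{"dp":[0,0,0],"twist":0,"fingers":0.4},{"dp":[0,0,0],"twist":0,"fingers":0.4},{"dp":[-0.2,0,0.3],"twist":0,"fingers":0.4},{"dp":[-0.2,0,0.3],"twist":0,"fingers":0.4},{"dp":[-0.2,0,0.3],"twist":0,"fingers":0.2},{"dp":[-0.2,0,0.3],"twist":0,"fingers":0.1},{"dp":[-0.2,0,0.3],"twist":0,"fingers":0.1},{"dp":[-0.2,0,0.3],"twist":0,"fingers":0.1}]' 15
```

```text
time_s: 13.25
tool_pos: [0.5781, 0.273, 0.0208]
tool_rot: [180.0, -0.0, 90.0]
force: [0.0, 0.0, 0.7]
grip_width: 0.0176
grasp_force: 15.0
```

```bash
python3 -m jog '[{"dp":[0,0,0],"twist":0,"fingers":0.1},{"dp":[0,0,-0.5],"twist":0,"fingers":0.1},{"dp":[0,0,-2],"twist":0,"fingers":0.1},{"dp":[0,0,-5],"twist":0,"fingers":0.1},{"dp":[0,0,-9],"twist":0,"fingers":0.1},{"dp":[0,0,-13],"twist":0,"fingers":0.1},{"dp":[0,0,-15],"twist":0,"fingers":0.1},{"dp":[0,0,-15],"twist":0,"fingers":0.1}]' 15; python3 - <<'E'
from h import *
o=env.get_obs();print(o['tool_pos'])
c=cam('side'); cv2.imwrite('pics/s1.png',cv2.resize(c['pixels'][40:220,240:440],None,fx=3,fy=3))
E
```

```text
time_s: 14.25
tool_pos: [0.5789, 0.2734, 0.1727]
tool_rot: [179.8, -0.1, 90.0]
force: [1.6, 0.2, -1.4]
grip_width: 0.0177
grasp_force: 15.0
[0.57890533 0.27344373 0.17268105]
```

View pics/s1.png

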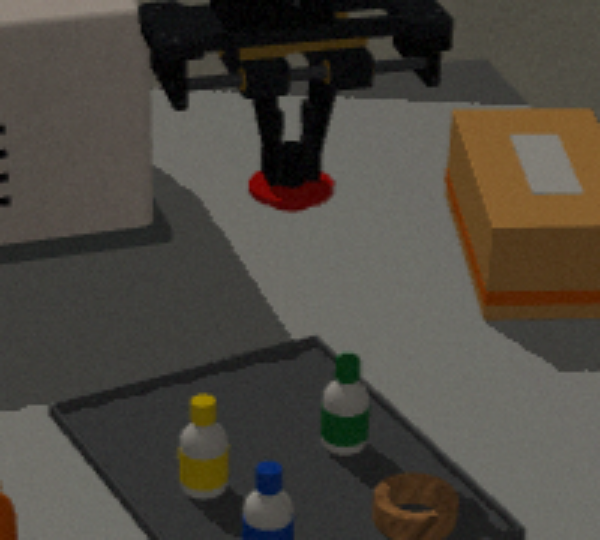

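Lid is held level at (290,190) in the crop. Carrying it to above the pot, with the TCP target at (600,-215).

```bash
python3 -m jog '[{"dp":[-3,0.1,0],"twist":0,"fingers":0.1},{"dp":[-8,0.3,0],"twist":0,"fingers":0.1},{"dp":[-13,0.5,0],"twist":0,"fingers":0.1},{"dp":[-18,0.7,0],"twist":0,"fingers":0.1},{"dp":[-23,0.9,0],"twist":0,"fingers":0.1},{"dp":[-28,1.1,0],"twist":0,"fingers":0.1},{"dp":[-33,1.3,0],"twist":0,"fingers":0.1},{"dp":[-36,1.5,0],"twist":0,"fingers":0.1}]' 15
python3 -m jog '[{"dp":[-4,0.2,0],"twist":0,"fingers":0.1},{"dp":[-8,0.3,0],"twist":0,"fingers":0.1},{"dp":[-11,0.5,0],"twist":0,"fingers":0.1},{"dp":[-12.8,0.6,2],"twist":0,"fingers":0.1},{"dp":[-12.8,0.6,5],"twist":0,"fingers":0.1},{"dp":[-12.8,0.6,7],"twist":0,"fingers":0.1},{"dp":[-12.8,0.6,8],"twist":0,"fingers":0.1},{"dp":[-12.8,0.6,8],"twist":0,"fingers":0.1}]' 15
python3 -m jog '[{"dp":[0,0,0],"twist":0,"fingers":0.1},{"dp":[0,0,0],"twist":0,"fingers":0.1}]' 15
```

```text
time_s: 15.3
tool_pos: [0.5912, -0.0907, 0.1682]
tool_rot: [-179.8, 0.1, 89.8]
force: [0.5, 0.1, -0.7]
grip_width: 0.0178
grasp_force: 15.0
time_s: 16.3
tool_pos: [0.5987, -0.2141, 0.0898]
tool_rot: [-179.9, -0.0, 90.1]
force: [-0.8, 1.0, 0.5]
grip_width: 0.0177
grasp_force: 15.0
time_s: 16.55
tool_pos: [0.5998, -0.2152, 0.092]
tool_rot: [179.9, 0.0, 90.0]
force: [-0.1, -0.5, -0.7]
grip_width: 0.0177
grasp_force: 15.0
```

```bash
python3 -m jog '[{"dp":[0,0,1],"twist":0,"fingers":0.1},{"dp":[0,0,2],"twist":0,"fingers":0.1},{"dp":[0,0,2.8],"twist":0,"fingers":0.1},{"dp":[0,0,3.3],"twist":0,"fingers":0.1},{"dp":[0,0,3.6],"twist":0,"fingers":0.1},{"dp":[0,0,3.75],"twist":0,"fingers":0.1},{"dp":[0,0,3.8],"twist":0,"fingers":0.1},{"dp":[0,0,3.8],"twist":0,"fingers":0.1}]' 15
```

```text
time_s: 17.55
tool_pos: [0.5991, -0.215, 0.0539]
tool_rot: [180.0, 0.0, 90.0]
force: [-2.8, 0.2, 5.8]
grip_width: 0.0176
grasp_force: 15.0
```

```bash
python3 -m jog '[{"dp":[0,0,-0.05],"twist":0,"fingers":0.15},{"dp":[0,0,-0.05],"twist":0,"fingers":0.3},{"dp":[0,0,-0.05],"twist":0,"fingers":0.4},{"dp":[0,0,-0.05],"twist":0,"fingers":0.5},{"dp":[0,0,-1.5],"twist":0,"fingers":0.6},{"dp":[0,0,-5],"twist":0,"fingers":0.6},{"dp":[-1,-2,-10],"twist":0,"fingers":0.8},{"dp":[-3,-4,-15],"twist":0,"fingers":1}]' 15; python3 - <<'E'
from h import *
c=cam('side'); cv2.imwrite('pics/s2.png',cv2.resize(c['pixels'][230:400,320:520],None,fx=3,fy=3))
c=cam('wrist');W=c['W'];z=W[...,2];print(env.get_obs()['tool_pos'])
for n,m in (('disc',hue(c,0,10,120)&(z>.04)&(z<.06)),('knob',(z>.07)&(z<.085))):
    m=m&(np.hypot(W[...,0]-.6,W[...,1]+.215)<.04); p=W[m]
    if len(p): print(n,p.mean(0),cv2.minEnclosingCircle((p[:,:2]*1000).astype(np.float32)),len(p))
E
```

```text
time_s: 18.55
tool_pos: [0.559, -0.2442, 0.2052]
tool_rot: [179.9, -0.0, 90.1]
force: [1.6, -1.4, 0.5]
grip_width: 0.0651
grasp_force: 0.0
[ 0.56014643 -0.25036198  0.21132951]
disc [ 0.59848866 -0.21441246  0.0480983 ] ((599.3397827148438, -215.66490173339844), 29.24612045288086) 3475
knob [ 0.59868547 -0.21519089  0.0747897 ] ((598.9019165039062, -215.48672485351562), 8.85047435760498) 458
```

View pics/s2.png

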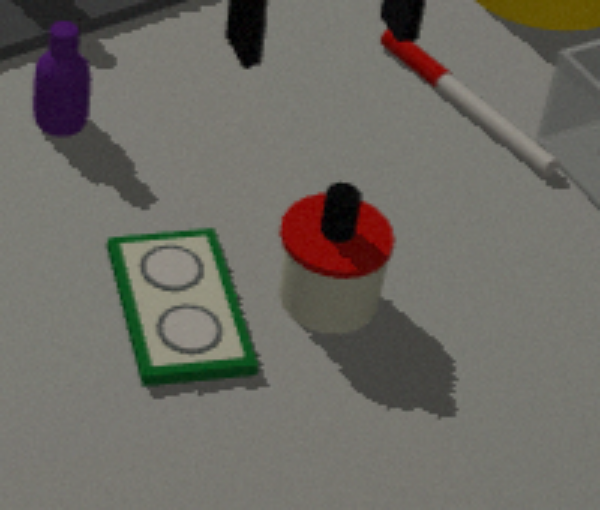

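Lid sits level on the pot at (335,235) in the crop, with disc and knob centred within 2 mm of the pot. Next the blue bottle; I'll look from above it.

```bash
python3 -m jog '[{"dp":[4,-0.5,0],"twist":0,"fingers":1},{"dp":[9,-1.2,0],"twist":0,"fingers":1},{"dp":[14,-2,0],"twist":0,"fingers":1},{"dp":[19,-2.7,0],"twist":0,"fingers":1},{"dp":[24,-3.4,0],"twist":0,"fingers":1},{"dp":[29,-4.2,0],"twist":0,"fingers":1},{"dp":[32,-4.5,0],"twist":0,"fingers":1},{"dp":[32,-4.5,0],"twist":0,"fingers":1}]' 15; python3 -m jog '[{"dp":[0,0,0],"twist":0,"fingers":1}]'; python3 - <<'E'
from h import *
c=cam('wrist');W=c['W'];z=W[...,2];print(env.get_obs()['tool_pos'])
for n,a,b in (('blue',105,125),('yellow',20,35)):
    m=hue(c,a,b,120)&(z>.066)&(z<.085); p=W[m]
    if len(p): print(n,p.mean(0),cv2.minEnclosingCircle((p[:,:2]*1000).astype(np.float32)),len(p))
E
```

```text
time_s: 19.65
tool_pos: [0.5136, 0.0783, 0.2033]
tool_rot: [180.0, -0.1, 90.3]
force: [0.8, -0.1, -0.1]
grip_width: 0.0868
grasp_force: 0.0
time_s: 19.77
tool_pos: [0.5143, 0.0739, 0.203]
tool_rot: [180.0, 0.0, 89.9]
force: [-0.1, -0.0, 0.5]
grip_width: 0.087
grasp_force: 0.0
[0.51430958 0.07339146 0.20289457]
blue [0.51442749 0.0825196  0.07164595] ((514.3029174804688, 81.91120910644531), 8.33606243133545) 397
yellow [0.49311444 0.16713424 0.07179624] ((492.9640808105469, 167.1478271484375), 8.232812881469727) 483
```

```bash
python3 -m jog '[{"dp":[0.9,0,4],"twist":0,"fingers":1},{"dp":[0.9,0,9],"twist":0,"fingers":1},{"dp":[0.9,0,13],"twist":0,"fingers":1},{"dp":[0.9,0,16],"twist":0,"fingers":0.9},{"dp":[0.9,0,18],"twist":0,"fingers":0.8},{"dp":[0.9,0,18.6],"twist":0,"fingers":0.7},{"dp":[0.9,0,18.6],"twist":0,"fingers":0.6},{"dp":[0.9,0,18.6],"twist":0,"fingers":0.5}]' 15; python3 -m jog '[{"dp":[0,0,0],"twist":0,"fingers":0.4},{"dp":[0,0,0],"twist":0,"fingers":0.3},{"dp":[0,0,0],"twist":0,"fingers":0.2},{"dp":[0,0,0],"twist":0,"fingers":0.2},{"dp":[0,0,0],"twist":0,"fingers":0.2}]' 15
```

```text
time_s: 20.82
tool_pos: [0.515, 0.0837, 0.0178]
tool_rot: [179.9, -0.0, 90.0]
force: [-0.2, -0.2, 0.1]
grip_width: 0.0497
grasp_force: 0.0
time_s: 21.45
tool_pos: [0.5144, 0.084, 0.0172]
tool_rot: [180.0, -0.0, 90.0]
force: [-1.7, 0.1, 5.0]
grip_width: 0.0313
grasp_force: 15.0
```

```bash
python3 -m jog '[{"dp":[0,0,-1],"twist":0,"fingers":0.2},{"dp":[0,0,-5],"twist":0,"fingers":0.2},{"dp":[0,0,-10],"twist":0,"fingers":0.2},{"dp":[-1,0.1,-13],"twist":0,"fingers":0.2},{"dp":[-5,0.4,-13],"twist":0,"fingers":0.2},{"dp":[-10,0.9,-13],"twist":0,"fingers":0.2},{"dp":[-15,1.3,-13],"twist":0,"fingers":0.2},{"dp":[-18.5,1.6,-13],"twist":0,"fingers":0.2}]' 15; python3 -m jog '[{"dp":[-1.6,0.15,0],"twist":0,"fingers":0.2},{"dp":[-1.6,0.15,2],"twist":0,"fingers":0.2},{"dp":[-1.6,0.15,6],"twist":0,"fingers":0.2},{"dp":[-1.6,0.15,9],"twist":0,"fingers":0.2},{"dp":[-1.6,0.15,11],"twist":0,"fingers":0.2},{"dp":[-1.6,0.15,12],"twist":0,"fingers":0.2},{"dp":[-1.6,0.15,12.4],"twist":0,"fingers":0.2},{"dp":[-1.6,0.15,12.4],"twist":0,"fingers":0.2}]' 15;python3 -m jog '[{"dp":[0,0,0],"twist":0,"fingers":0.2}]' 
```

```text
time_s: 22.45
tool_pos: [0.5295, -0.1037, 0.1469]
tool_rot: [-180.0, 0.0, 89.9]
force: [1.5, 1.4, -0.3]
grip_width: 0.0313
grasp_force: 15.0
time_s: 23.45
tool_pos: [0.532, -0.1168, 0.0233]
tool_rot: [179.9, 0.0, 90.0]
force: [0.0, 0.2, 0.1]
grip_width: 0.0316
grasp_force: 15.0
time_s: 23.58
tool_pos: [0.5323, -0.1171, 0.0237]
tool_rot: [179.9, 0.0, 90.0]
force: [0.4, -0.4, -0.8]
grip_width: 0.0314
grasp_force: 15.0
```

```bash
python3 -m jog '[{"dp":[0,0,0.5],"twist":0,"fingers":0.2},{"dp":[0,0,0.8],"twist":0,"fingers":0.2},{"dp":[0,0,0.95],"twist":0,"fingers":0.2},{"dp":[0,0,1.03],"twist":0,"fingers":0.2},{"dp":[0,0,1.03],"twist":0,"fingers":0.2}]' 15
```

```text
time_s: 24.2
tool_pos: [0.5313, -0.117, 0.0133]
tool_rot: [-180.0, -0.0, 90.0]
force: [-3.6, 1.1, 6.1]
grip_width: 0.0309
grasp_force: 15.0
```

Touching down (6 N), so I'm releasing and retreating, then on toward the yellow bottle.

```bash
python3 -m jog '[{"dp":[0,0,-0.05],"twist":0,"fingers":0.4},{"dp":[0,0,-0.05],"twist":0,"fingers":0.5},{"dp":[0,0,-0.05],"twist":0,"fingers":0.65},{"dp":[0,0,-0.05],"twist":0,"fingers":0.65},{"dp":[0,0,-2],"twist":0,"fingers":0.65},{"dp":[0,0,-7],"twist":0,"fingers":0.65},{"dp":[0,0,-12],"twist":0,"fingers":0.8},{"dp":[0,0,-17],"twist":0,"fingers":1}]' 15; python3 - <<'E'
from h import *
c=cam('wrist');W=c['W'];z=W[...,2]; m=hue(c,105,125,120)&(z>.06)&(z<.085); p=W[m]
if len(p): print(p.mean(0),cv2.minEnclosingCircle((p[:,:2]*1000).astype(np.float32)))
E
python3 -m jog '[{"dp":[4,-0.5,0],"twist":0,"fingers":1},{"dp":[9,-1.2,0],"twist":0,"fingers":1},{"dp":[14,-2,0],"twist":0,"fingers":1},{"dp":[19,-2.7,0],"twist":0,"fingers":1},{"dp":[24,-3.4,0],"twist":0,"fingers":1},{"dp":[28.6,-3.9,0],"twist":0,"fingers":1},{"dp":[28.6,-3.9,0],"twist":0,"fingers":1},{"dp":[28.6,-3.9,0],"twist":0,"fingers":1}]' 15
```

```text
time_s: 25.2
tool_pos: [0.5313, -0.117, 0.184]
tool_rot: [180.0, 0.0, 90.0]
force: [0.8, -0.2, -0.1]
grip_width: 0.0691
grasp_force: 0.0
[ 0.53112084 -0.11803925  0.06729217] ((531.0751953125, -119.0034408569336), 8.254371643066406)
time_s: 26.25
tool_pos: [0.4926, 0.1682, 0.1822]
tool_rot: [-180.0, 0.1, 90.0]
force: [0.2, -0.6, 0.6]
grip_width: 0.0869
grasp_force: 0.0
```

Blue is upright on target at (531,-118.5). Grasping yellow.

```bash
python3 -m jog '[{"dp":[0,0,4],"twist":0,"fingers":1},{"dp":[0,0,8],"twist":0,"fingers":1},{"dp":[0,0,12],"twist":0,"fingers":1},{"dp":[0,0,14.5],"twist":0,"fingers":0.9},{"dp":[0,0,16],"twist":0,"fingers":0.8},{"dp":[0,0,16.5],"twist":0,"fingers":0.7},{"dp":[0,0,16.5],"twist":0,"fingers":0.6},{"dp":[0,0,16.5],"twist":0,"fingers":0.5}]' 15; python3 -m jog '[{"dp":[0,0,0],"twist":0,"fingers":0.4},{"dp":[0,0,0],"twist":0,"fingers":0.3},{"dp":[0,0,0],"twist":0,"fingers":0.2},{"dp":[0,0,0],"twist":0,"fingers":0.2},{"dp":[0,0,0],"twist":0,"fingers":0.2}]' 15
```

```text
time_s: 27.25
tool_pos: [0.4935, 0.1692, 0.0185]
tool_rot: [179.9, -0.0, 90.0]
force: [1.0, -0.1, 0.7]
grip_width: 0.0497
grasp_force: 0.0
time_s: 27.88
tool_pos: [0.4929, 0.1691, 0.0179]
tool_rot: [180.0, -0.0, 90.0]
force: [-0.5, -0.5, 4.1]
grip_width: 0.0315
grasp_force: 15.0
```

```bash
python3 -m jog '[{"dp":[0,0,-1],"twist":0,"fingers":0.2},{"dp":[0,0,-5],"twist":0,"fingers":0.2},{"dp":[0,0,-10],"twist":0,"fingers":0.2},{"dp":[-1,0,-14],"twist":0,"fingers":0.2},{"dp":[-5,0.2,-14],"twist":0,"fingers":0.2},{"dp":[-10,0.4,-14],"twist":0,"fingers":0.2},{"dp":[-15,0.6,-14],"twist":0,"fingers":0.2},{"dp":[-20,0.8,-14],"twist":0,"fingers":0.2}]' 15; python3 -m jog '[{"dp":[-5,0.2,0],"twist":0,"fingers":0.2},{"dp":[-10,0.4,0],"twist":0,"fingers":0.2},{"dp":[-15,0.6,0],"twist":0,"fingers":0.2},{"dp":[-20,0.9,0],"twist":0,"fingers":0.2},{"dp":[-24,1.1,0],"twist":0,"fingers":0.2},{"dp":[-25.6,1.15,2],"twist":0,"fingers":0.2},{"dp":[-25.6,1.15,6],"twist":0,"fingers":0.2},{"dp":[-25.6,1.15,9],"twist":0,"fingers":0.2}]' 15;python3 -m jog '[{"dp":[0,0,2],"twist":0,"fingers":0.2},{"dp":[0,0,3],"twist":0,"fingers":0.2},{"dp":[0,0,3.5],"twist":0,"fingers":0.2},{"dp":[0,0,3.5],"twist":0,"fingers":0.2}]' 
```

```text
time_s: 28.88
tool_pos: [0.5002, -0.0325, 0.1578]
tool_rot: [180.0, -0.0, 90.0]
force: [0.9, -0.1, -0.5]
grip_width: 0.0316
grasp_force: 15.0
time_s: 29.88
tool_pos: [0.5109, -0.2847, 0.0643]
tool_rot: [-179.8, -0.2, 90.1]
force: [0.1, -0.1, -2.2]
grip_width: 0.0315
grasp_force: 15.0
time_s: 30.38
tool_pos: [0.5123, -0.2867, 0.0326]
tool_rot: [180.0, -0.0, 90.0]
force: [-0.2, -0.9, -0.3]
grip_width: 0.0311
grasp_force: 15.0
```

```bash
python3 -m jog '[{"dp":[0,0,0.8],"twist":0,"fingers":0.2},{"dp":[0,0,1.4],"twist":0,"fingers":0.2},{"dp":[0,0,1.7],"twist":0,"fingers":0.2},{"dp":[0,0,1.83],"twist":0,"fingers":0.2},{"dp":[0,0,1.83],"twist":0,"fingers":0.2}]' 15
```

```text
time_s: 31.0
tool_pos: [0.5121, -0.2871, 0.0142]
tool_rot: [180.0, 0.0, 90.0]
force: [-0.8, 0.7, -0.4]
grip_width: 0.0316
grasp_force: 15.0
```

```bash
python3 -m jog '[{"dp":[0,0,0.04],"twist":0,"fingers":0.2},{"dp":[0,0,0.04],"twist":0,"fingers":0.2},{"dp":[0,0,0.04],"twist":0,"fingers":0.4},{"dp":[0,0,0.04],"twist":0,"fingers":0.5},{"dp":[0,0,0.04],"twist":0,"fingers":0.65},{"dp":[0,0,0],"twist":0,"fingers":0.65},{"dp":[0,0,-2],"twist":0,"fingers":0.65},{"dp":[0,0,-6],"twist":0,"fingers":0.65}]' 15; python3 -m jog '[{"dp":[0,0,-5],"twist":0,"fingers":0.8},{"dp":[0,0,-10],"twist":0,"fingers":1},{"dp":[-2,0,-14],"twist":0,"fingers":1},{"dp":[-4,2,-18],"twist":0,"fingers":1},{"dp":[-4,2,-18],"twist":0,"fingers":1},{"dp":[-4,2,-18],"twist":0,"fingers":1}]';  python3 - <<'E'
from h import *
c=cam('wrist');W=c['W'];z=W[...,2];cv2.imwrite('pics/w9.png',c['pixels'])
t=np.array([522.5,-203.5]);a=np.deg2rad(-6.45);x=np.array([np.cos(a),np.sin(a)]);y=np.array([-x[1],x[0]])
for n,m in (('blue',hue(c,105,125,120)&(z>.06)&(z<.085)),('yellow',hue(c,20,35,120)&(z>.06)&(z<.085)),('disc',hue(c,0,10,120)&(z>.04)&(z<.06)&(W[...,1]<-.15))):
    p=W[m]; e=cv2.minEnclosingCircle((p[:,:2]*1000).astype(np.float32)); d=np.array(e[0])-t; print(n,p.mean(0),e,d@x,d@y)
E
```

```text
time_s: 32.0
tool_pos: [0.5105, -0.2862, 0.073]
tool_rot: [-179.8, -0.1, 90.0]
force: [0.0, -0.4, -0.9]
grip_width: 0.0561
grasp_force: 0.0
time_s: 32.75
tool_pos: [0.5316, -0.3265, 0.2533]
tool_rot: [-179.9, -0.1, 90.0]
force: [-0.2, -0.5, -1.0]
grip_width: 0.0867
grasp_force: 0.0
blue [nan nan nan] ((0.0, 0.0), 0.0) -542.0531134276054 143.51627860085992
yellow [ 0.51236138 -0.28827135  0.0677525 ] ((512.1588745117188, -288.5762634277344), 8.278608322143555) -0.7185319354295393 -85.69943516177572
disc [ 0.5981762  -0.21549561  0.04818923] ((599.0214233398438, -215.72659301757812), 28.96697998046875) 77.4105510365704 -3.553082462820531<stdin>:5: RuntimeWarning: Mean of empty slice.
  ret = um.true_divide(
```

View pics/w9.png

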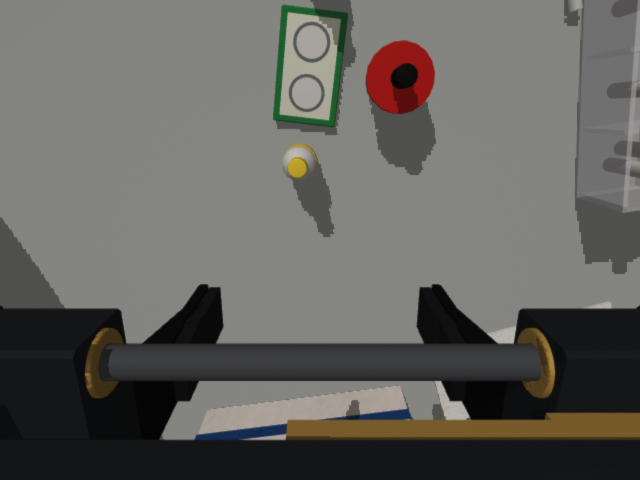

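Yellow stands at (298,160) off the right end, and the lidded pot at (402,77) is behind the tile. One whole-scene check before handing in.

```bash
python3 - <<'E'
from h import *
c=cam('side'); cv2.imwrite('pics/s9.png',c['pixels'])
E
```

View pics/s9.png

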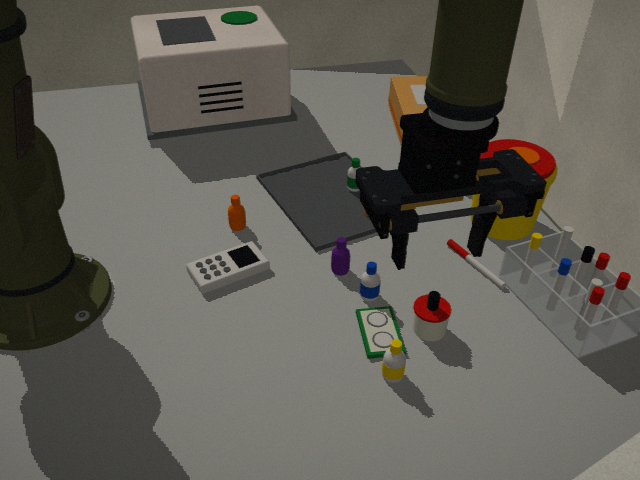

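Everything stands in place: blue (370,280), pot with lid (432,315), yellow (394,362), green still in the tray (355,175).

```bash
python3 -c "
from cell import env
print(env.sign_off())"
```

```text
the job is handed in; nothing more can be done
None
```

The station is laid out and handed in at about 33 s: by the last measurements, the lidded pot and both bottles stand upright within tolerance around the tile. Green stayed in the tray; the tape was never approached but was hidden in the final picture, and no verdict came back.

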